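# Finish sharing out the rusks for tea

## Task

Someone began sharing the sesame rusks out onto the three tea plates and was called away: two plates have one rusk and the third has none. Deal the four rusks left on the steel tray onto the plates in turn, so that no plate gets its second before every plate has one, until every plate has two, set down (not dropped) flat on the floor of the plate side by side, not on top of one another or propped on the rim. Leave the rusks already dealt on their plates, and the plates and everything else on the shelf where they stand.

Things in the scene. Friction and masses are not known exactly. Their poses are not given: they have to be found in the camera images.
- rusk_1_centre (a point): Sesame rusk, a golden-brown bar 90 mm long, 28 mm wide and 22 mm high, about 30 g; the point is its centre (half-way up, 11 mm above its underside). Own x runs along its length, y across its width, z up. One of the four left on the tray at the start.
- rusk_2_centre (a point): Sesame rusk, a golden-brown bar 90 mm long, 28 mm wide and 22 mm high, about 30 g; the point is its centre (half-way up, 11 mm above its underside). Own x runs along its length, y across its width, z up. One of the four left on the tray at the start.
- rusk_3_centre (a point): Sesame rusk, a golden-brown bar 90 mm long, 28 mm wide and 22 mm high, about 30 g; the point is its centre (half-way up, 11 mm above its underside). Own x runs along its length, y across its width, z up. One of the four left on the tray at the start.
- rusk_4_centre (a point): Sesame rusk, a golden-brown bar 90 mm long, 28 mm wide and 22 mm high, about 30 g; the point is its centre (half-way up, 11 mm above its underside). Own x runs along its length, y across its width, z up. One of the four left on the tray at the start.
- rusk_5_centre (a point): Sesame rusk, a golden-brown bar 90 mm long, 28 mm wide and 22 mm high, about 30 g; the point is its centre (half-way up, 11 mm above its underside). Own x runs along its length, y across its width, z up. Dealt already: it starts on plate_a, beside the middle, its long side facing the middle about 13 mm off.
- rusk_6_centre (a point): Sesame rusk, a golden-brown bar 90 mm long, 28 mm wide and 22 mm high, about 30 g; the point is its centre (half-way up, 11 mm above its underside). Own x runs along its length, y across its width, z up. Dealt already: it starts on plate_b, beside the middle, its long side facing the middle about 13 mm off.
- plate_a: White porcelain tea plate with a blue rim, loose, 184 mm across and 18 mm high at the rim; origin at the centre of its underside, z up. Its flat inner floor is 136 mm across and lies 6 mm above the origin; from there the wall slopes up to the rim. Round: its yaw means nothing. It starts with one rusk.
- plate_b: White porcelain tea plate with a blue rim, loose, 184 mm across and 18 mm high at the rim; origin at the centre of its underside, z up. Its flat inner floor is 136 mm across and lies 6 mm above the origin; from there the wall slopes up to the rim. Round: its yaw means nothing. It starts with one rusk.
- plate_c: White porcelain tea plate with a blue rim, loose, 184 mm across and 18 mm high at the rim; origin at the centre of its underside, z up. Its flat inner floor is 136 mm across and lies 6 mm above the origin; from there the wall slopes up to the rim. Round: its yaw means nothing. It starts empty.
- tray: Rectangular stainless serving tray that stays put, 240 mm (own x) by 170 mm (own y) with an upright lip 16 mm high and 4 mm thick; origin at the centre of its underside, the inner floor 4 mm above it. Four rusks start on it in two rows of two, lengths about along its x: neighbouring sides are about 44 mm apart, ends about 18 mm. (Clear of the work: a dish drainer 190 mm high along the right end of the shelf, y below -0.6, and a microwave at the left end, y above 0.85.)
- ice_tray_edge (a point): Stainless ice cube tray with dividers, 105 mm (own x) by 260 mm (own y), 42 mm high, loose, towards the far side; the point is the middle of the top of its long side nearer the robot, own x pointing from there across the tray. Bystander.
- colander_rim (a point): Steel colander, 220 mm across, 280 mm (own y) over its two loop handles, 105 mm high, loose, towards the far side; the point is on its rim nearest the robot, own x pointing from there to its axis. Bystander.
- jar_clamp (a point): Clamp-top glass jar holding dried limes, 104 mm across, 168 mm high, loose, towards the far side; the point is the end of its wire clamp, 100 mm up on the side nearer the robot, own x pointing from there to its axis 66 mm away. Bystander.
- sugar_bowl: Blue lidded sugar bowl, 84 mm across, 80 mm high, loose, near the robot; origin at the centre of its underside. Bystander.
- tea_glass: Small tea glass with a gilt line, 60 mm across, 82 mm high, loose, near the robot; origin at the centre of its underside. Bystander.
Things that resemble listed ones, but are neither listed nor needed, are in the scene too. Leave any blue or green look-alike of the part that bears rusk_4_centre alone.

How it is judged (in metres and radians):
On the way:
1. the empty plate (plate_c) has got its first rusk (((horizontal distance between rusk_1_centre and plate_c below 0.05 m and height (world z) of rusk_1_centre below 0.028 m) or (horizontal distance between rusk_2_centre and plate_c below 0.05 m and height (world z) of rusk_2_centre below 0.028 m) or (horizontal distance between rusk_3_centre and plate_c below 0.05 m and height (world z) of rusk_3_centre below 0.028 m) or (horizontal distance between rusk_4_centre and plate_c below 0.05 m and height (world z) of rusk_4_centre below 0.028 m))), for 0.2 s.
At the end, for the whole second after the job is handed in: Every plate has two rusks, each with its centre within 50 mm of the plate's centre seen from above, under 28 mm above the shelf (not on another rusk) and tilted under 0.12 rad; plates level within 0.1 rad; rusks and plates at rest (under 0.02 m/s) (horizontal distance between rusk_5_centre and plate_a below 0.05 m and horizontal distance between any of rusk_1_centre, rusk_2_centre, rusk_3_centre, rusk_4_centre and plate_a below 0.05 m and horizontal distance between rusk_6_centre and plate_b below 0.05 m and horizontal distance between any of rusk_1_centre, rusk_2_centre, rusk_3_centre, rusk_4_centre and plate_b below 0.05 m and (horizontal distance between each of rusk_1_centre, rusk_2_centre and plate_c below 0.05 m or horizontal distance between each of rusk_1_centre, rusk_3_centre and plate_c below 0.05 m or horizontal distance between each of rusk_1_centre, rusk_4_centre and plate_c below 0.05 m or horizontal distance between each of rusk_2_centre, rusk_3_centre and plate_c below 0.05 m or horizontal distance between each of rusk_2_centre, rusk_4_centre and plate_c below 0.05 m or horizontal distance between each of rusk_3_centre, rusk_4_centre and plate_c below 0.05 m) and linear speed of each of rusk_1, rusk_2, rusk_3, rusk_4, rusk_5, rusk_6, plate_a, plate_b, plate_c below 0.02 m/s and height (world z) of each of rusk_1_centre, rusk_2_centre, rusk_3_centre, rusk_4_centre, rusk_5_centre, rusk_6_centre below 0.028 m and angle between each of rusk_1_centre, rusk_2_centre, rusk_3_centre, rusk_4_centre, rusk_5_centre, rusk_6_centre's own z axis and vertical below 0.12 rad and angle between each of plate_a, plate_b, plate_c's own z axis and vertical below 0.1 rad); the robot touches nothing.
It fails at once if a plate has its second rusk while another plate still has none (((horizontal distance between rusk_1_centre and plate_a below 0.05 m and height (world z) of rusk_1_centre below 0.028 m) or (horizontal distance between rusk_2_centre and plate_a below 0.05 m and height (world z) of rusk_2_centre below 0.028 m) or (horizontal distance between rusk_3_centre and plate_a below 0.05 m and height (world z) of rusk_3_centre below 0.028 m) or (horizontal distance between rusk_4_centre and plate_a below 0.05 m and height (world z) of rusk_4_centre below 0.028 m) or (horizontal distance between rusk_1_centre and plate_b below 0.05 m and height (world z) of rusk_1_centre below 0.028 m) or (horizontal distance between rusk_2_centre and plate_b below 0.05 m and height (world z) of rusk_2_centre below 0.028 m) or (horizontal distance between rusk_3_centre and plate_b below 0.05 m and height (world z) of rusk_3_centre below 0.028 m) or (horizontal distance between rusk_4_centre and plate_b below 0.05 m and height (world z) of rusk_4_centre below 0.028 m)) and not ((horizontal distance between rusk_1_centre and plate_c below 0.05 m and height (world z) of rusk_1_centre below 0.028 m) or (horizontal distance between rusk_2_centre and plate_c below 0.05 m and height (world z) of rusk_2_centre below 0.028 m) or (horizontal distance between rusk_3_centre and plate_c below 0.05 m and height (world z) of rusk_3_centre below 0.028 m) or (horizontal distance between rusk_4_centre and plate_c below 0.05 m and height (world z) of rusk_4_centre below 0.028 m))).
It fails at once if a rusk is dropped (falls freely by more than about 30 mm) or thrown ((linear speed of rusk_1 above 0.8 m/s and contact force between the fingers and rusk_1 below 0.05 N) or (linear speed of rusk_2 above 0.8 m/s and contact force between the fingers and rusk_2 below 0.05 N) or (linear speed of rusk_3 above 0.8 m/s and contact force between the fingers and rusk_3 below 0.05 N) or (linear speed of rusk_4 above 0.8 m/s and contact force between the fingers and rusk_4 below 0.05 N) or (linear speed of rusk_5 above 0.8 m/s and contact force between the fingers and rusk_5 below 0.05 N) or (linear speed of rusk_6 above 0.8 m/s and contact force between the fingers and rusk_6 below 0.05 N)).
It fails at once if a plate is pushed more than 30 mm from where it stood (distance of any of plate_a, plate_b, plate_c from where it was at the start of the episode above 0.03 m).
It fails at once if a bystander is pushed more than 20 mm or knocked over (distance of any of ice_tray_edge, colander_rim, jar_clamp, sugar_bowl, tea_glass from where it was at the start of the episode above 0.02 m).
It also fails if it takes over 72 s, if anything falls off the work surface, if the arm or the gripper's body presses on something with over 40 N, if the wrist force passes 120 N, or if a joint passes its speed limit or range.

## Robot

A 6-joint arm with a two-finger parallel gripper is mounted at the origin on the work surface. World frame = base frame: x ahead of the robot, y to its left, z up, the work surface at z = 0. Lengths are in mm, angles in rad, forces in N, time in s.
With the tool pointing down it reaches from about 350 to 975 mm from the base axis. Payload 17.4 kg.
Tool frame: the origin (TCP) lies midway between the tips of the shut fingers; the grasp point (between the pads) lies 19 mm behind it (arm.tcp_to_grasp is the distance from the TCP to the grasp point, in mm); z points along the fingers, y is the line along which they close (so a half turn about z gives the same grasp; the last joint's range is limited). The gripper opens to 85 mm and grips with 20 to 120 N. Pads are 22 mm wide; open, the fingers measure 114 mm over their backs; the gripper's body (76 mm by 85 mm) begins 54 mm behind the grasp point. The pads swing forward as they close: fully open they stand 13 mm farther back than shut.
Start: joints at [1.157, 0.116, 1.442, -0, 1.584, -0.038], TCP at [247.745, 627.897, 204.903] pointing down, gripper open.
Joint ranges: [-2.83, 2.83], [-0.83, 2.19], [0.07, 2.5], [-1.14, 4.28], [0.01, 3], [-2.97, 2.97]. Speed limits (rad/s): [1.89, 1.89, 2.22, 3.14, 3.14, 3.14].

## Interface

Orientations are given as a unit quaternion [x, y, z, w].
In Python, from cell import arm, vision, job_done gives the robot as it stands. The module is installed in compiled form; this text tells all that it offers.
- The arm moves only by the tool step_arm, never from a script. Its argument "rows" is a list of rows, each a list of 6 numbers: the shift along the tool's x, y, z each as a share of 0.2 m, from -1 to 1, then the turn, a rotation vector about the tool's x, y, z each as a share of 1.5 rad, from -1 to 1. In form: [[dx, dy, dz, wx, wy, wz], ...]. A call has 1 to 5 rows; each row is the pose to reach, as a shift and turn from the pose commanded when the call began, along the tool's axes at that moment; what a row does not reach only later rows make up. A row lasts 1/10 s, in which the tool goes at most 50 mm and 8.59 degrees, less where a joint would pass 70% of its speed; a pose out of reach is approached as far as the arm can. A call with a number of a shift or a turn outside -1 to 1 is refused whole. A call with a gripper value outside its range is refused whole. "grip" is the opening, from 0 (shut) to 1 (fully open), set as the call begins (left out, the last holds). The fingers move at their own pace and stop on an object; "force" is the grip in N (left out, the last holds). Time passes only in rows, so rows that repeat a pose let the fingers close. It gives the time, the measured TCP pose, the force, the opening and the grip force at its end, in the units of the state.
- arm.observe(): the state, without advancing time (a new reading comes with each control period).
- vision.capture(name): name is "side" or "top"; returns a dict with "image" (420x560x3 uint8, red, green, blue), "fx", "fy", "cx", "cy" (pixels), "k1" (the pictures are not rectified: a ray, as slopes to the right and down, at radius r is drawn at 1 + k1 r^2 times it, then the intrinsics apply), "rvec" (rotation vector, rad) and "tvec" (3), from world to camera coordinates, as OpenCV has them. Camera axes: x right, y down, z forward; pixel columns grow to the right and rows downward; lengths in mm; the calibration is good to about 2 mm. A picture is of the moment at which its call begins. There is no depth.
- job_done(): hands the job in; it is judged then, once.
The state is a dict: "time": time; "joints": joint angles; "joint_velocities": joint speeds; "joint_torque": joint torques, N m; "ee_pos": TCP position; "ee_rot": TCP orientation; "force": force on the tool from outside, world axes, zero at the start; "ft_torque": the same for the moment, N m; "finger_gap": opening from 0.0 (shut) to 1.0 (fully open); "grasp_force": force on a finger pad.
Only numpy, scipy, OpenCV 4.12 (cv2) and the standard library are available. Lean on these libraries where they do the work, as an engineer would, in place of code of your own. Each camera call takes 0.05 s, during which the arm holds its last target. There are 200 camera calls.

## Working session

There is one attempt and no reset: what is moved stays moved. The work goes in short steps, Python scripts to look and compute and a tool call to move; the robot and the scene stay as the last step left them, time stands still between calls to the robot, and variables do not carry over. Pictures are saved under pics/ and viewed, at most 10 in all, crops included, and the job is handed in when it is done.

Besides the shell and the picture viewer there is one more tool, called as name([rows], argument=value, ...), one row to a line, values as JSON. step_arm: Moves the arm, as the interface text tells. Its arguments: {"type":"object","properties":{"rows":{"type":"array","items":{"type":"array","items":{"type":"number","minimum":-1,"maximum":1}}},"grip":{"type":"number"},"force":{"type":"number"}},"required":["rows"]}

```bash
mkdir -p pics
cat > h.py <<'E'
import numpy as np, cv2
from cell import arm, vision, job_done
def cap(n):
    c=vision.capture(n); return c
def ray(c,u,v):
    K=np.array([[c['fx'],0,c['cx']],[0,c['fy'],c['cy']],[0,0,1]],float)
    p=cv2.undistortPoints(np.array([[[u,v]]],float),K,np.array([c['k1'],0,0,0,0.]))[0,0]
    R=cv2.Rodrigues(np.array(c['rvec'],float))[0]; t=np.array(c['tvec'],float).ravel()
    return -R.T@t, R.T@np.array([p[0],p[1],1])
def onz(c,u,v,z):
    o,d=ray(c,u,v); return o+d*(z-o[2])/d[2]
def proj(c,P):
    K=np.array([[c['fx'],0,c['cx']],[0,c['fy'],c['cy']],[0,0,1]],float)
    return cv2.projectPoints(np.array(P,float).reshape(-1,3),np.array(c['rvec'],float),np.array(c['tvec'],float),K,np.array([c['k1'],0,0,0,0.]))[0].reshape(-1,2)
def tri(c1,p1,c2,p2):
    a,b=ray(c1,*p1); e,f=ray(c2,*p2)
    s=np.linalg.lstsq(np.c_[b,-f],e-a,rcond=None)[0]
    return (a+b*s[0]+e+f*s[1])/2, np.linalg.norm(a+b*s[0]-e-f*s[1])
E
python3 - <<'E'
from h import *
for n in('top','side'):
    c=cap(n); cv2.imwrite(f'pics/{n}0.png',c['image'][:,:,::-1]); print(n,c['fx'],c['k1'],ray(c,280,210))
print(arm.observe()['ee_rot'],arm.tcp_to_grasp)
E
```

```text
top 547.0256822170966 -0.14016618718549487 (array([ 372.38339816,  124.56018006, 1539.4342209 ]), array([ 0.14523068, -0.02973981, -0.98897773]))
side 386.8486386587655 -0.0021760473108286623 (array([   5.70607377, -640.50528488,  983.47336536]), array([ 0.428739  ,  0.57498154, -0.69683758]))
[ 1.86805877e-01  9.82396713e-01 -4.98208164e-04 -1.15631106e-04] 18.700000000000003
```

View pics/top0.png

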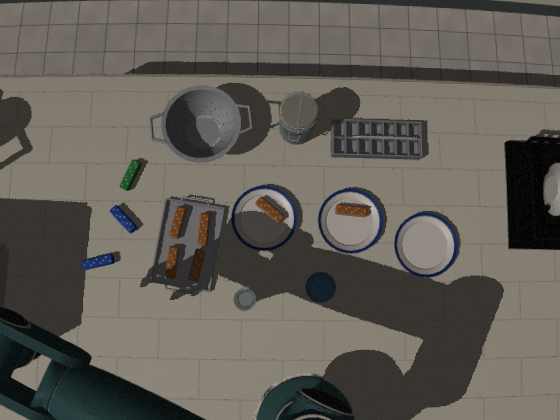

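View pics/side0.png

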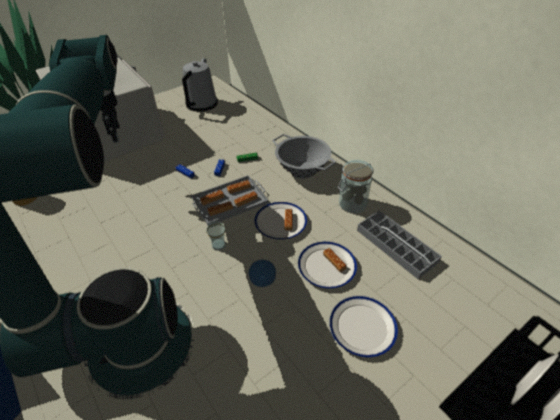

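Top view: the tray is at about (192,245) and holds four rusks at (178,220), (204,228), (172,261) and (197,265). Plate_a is at (265,217) and plate_b at (351,220), each with one rusk; I'll tell those two apart only by position, since it doesn't affect the deal. Plate_c, which is empty, is at (427,244). The blue and green bars at (130,174), (123,219) and (98,261) are the look-alikes, and the four orange bars on the tray are the ones meant.

```bash
cat > meas.py <<'E'
from h import *
def masks(c,s):
    hsv=cv2.cvtColor(c['image'],cv2.COLOR_RGB2HSV)
    o=cv2.inRange(hsv,(3,110,35),(22,255,255)); o=cv2.morphologyEx(o,cv2.MORPH_CLOSE,np.ones((3,3)))
    b=cv2.inRange(hsv,(105,90,30),(128,255,255))
    return o,b
def rusks(c):
    o,_=masks(c,0); out=[]
    for k in cv2.findContours(o,cv2.RETR_EXTERNAL,cv2.CHAIN_APPROX_NONE)[0]:
        if cv2.contourArea(k)>90:
            out.append((cv2.minAreaRect(k),k))
    return out
def world_rusks(c,z):
    res=[]
    for r,k in rusks(c):
        if r[0][1]>330: continue
        q=np.array([onz(c,*p,z)[:2] for p in k[:,0].astype(float)],np.float32)
        m=cv2.minAreaRect(q); (w,h),a=m[1],m[2]
        if w<h: w,h,a=h,w,a+90
        res.append((np.round(r[0]),np.round(m[0],1),round(w),round(h),round((a+90)%180-90,1)))
    return res
def plates(c,z):
    _,b=masks(c,0); res=[]
    b=cv2.morphologyEx(b,cv2.MORPH_CLOSE,np.ones((5,5)))
    for k in cv2.findContours(b,cv2.RETR_EXTERNAL,cv2.CHAIN_APPROX_NONE)[0]:
        if len(k)>100:
            q=np.array([onz(c,*p,z)[:2] for p in k[:,0].astype(float)],np.float32)
            e=cv2.fitEllipse(q); res.append((np.round(cv2.fitEllipse(k)[0],1),np.round(e[0],1),np.round(e[1],1)))
    return res
E
python3 - <<'E'
from meas import *
C={n:cap(n) for n in('top','side')}
for n,c in C.items():
    print(n); [print(' r',*x) for x in world_rusks(c,22)]; [print(' p',*x) for x in plates(c,17)]
im=cv2.resize(C['top']['image'][150:310,60:470,::-1],None,fx=1.95,fy=1.95,interpolation=cv2.INTER_CUBIC)
cv2.imwrite('pics/crop1.png',im)
E
```

```text
top
 r [196. 265.] [439.2 308.5] 87 28 -12.6
 r [172. 262.] [446.6 378. ] 88 30 -6.4
 r [204. 229.] [540.1 291.7] 89 28 -4.3
 r [177. 222.] [557.7 365.5] 88 29 -14.4
 r [351. 210.] [ 598.5 -121.7] 87 27 85.1
 r [270. 210.] [595.6 108.5] 88 28 50.4
 p [425.7 244.6] [ 503.5 -337. ] [180.6 181.4]
 p [350.2 220.5] [ 569.7 -120.3] [179.5 180.8]
 p [263.8 217.8] [573.8 124. ] [175.7 176.8]
side
 r [335. 260.] [ 594.7 -128.8] 93 31 86.1
 r [288. 219.] [592.4 100.8] 98 28 51.1
 r [220. 208.] [433.9 297.1] 85 41 -11.9
 r [246. 199.] [535.5 279.6] 88 42 -3.7
 r [212. 197.] [442.  366.9] 88 44 -5.3
 r [238. 186.] [553.5 356.1] 87 47 -14.5
 p [  7.3 396.4] [-313.8   60.4] [ 35.5 213.6]
 p [363.6 326.5] [ 503.2 -341.8] [178.6 180.6]
 p [327.1 264.8] [ 568.  -125.3] [176.8 177.4]
```

View pics/crop1.png

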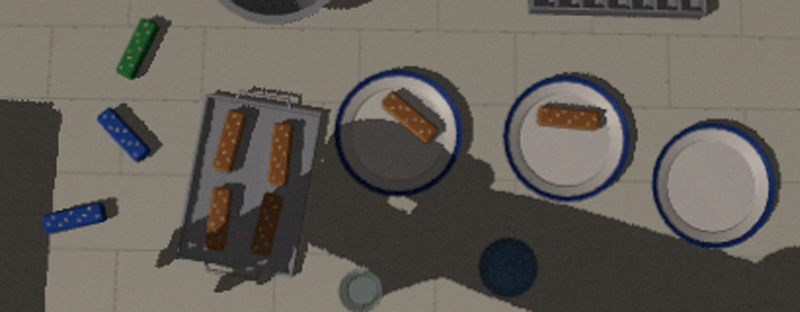

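The crop confirms four orange bars on the tray, the two dealt rusks, and an empty right-hand plate. Next I check heights by triangulation and plan the first leg.

```bash
cat > plan.py <<'E'
import sys,json,numpy as np
from scipy.spatial.transform import Rotation as R
from h import arm
def plan(wps,start=None):
    s=arm.observe(); p=np.array(s['ee_pos']); x=R.from_quat(s['ee_rot']).as_matrix()[:,0]; yaw=np.degrees(np.arctan2(x[1],x[0]))
    if start: p=np.array(start[:3],float); yaw=start[3]
    for X,Y,Z,W in wps:
        tgt=np.array([X,Y,Z],float); dW=W-yaw; dW=(dW+180)%360-180
        n=int(max(np.ceil(np.abs(np.linalg.norm(tgt-p))/195),np.ceil(abs(dW)/38),1))
        p0,y0=p.copy(),yaw
        for i in range(1,n+1):
            g=p0+(tgt-p0)*i/n; gy=y0+dW*i/n
            a=np.radians(yaw); M=np.array([[np.cos(a),np.sin(a),0],[np.sin(a),-np.cos(a),0],[0,0,-1]])
            d=np.round(M.T@(g-p)/200,3); w=round(-np.radians(gy-yaw)/1.5,3)
            p=p+M@d*200; yaw=yaw-np.degrees(w*1.5)
            k=int(max(np.ceil(np.linalg.norm(d)*200/50),np.ceil(abs(w*1.5)/.15)))
            print([*map(float,d),0,0,w],'rows>=',k,'->',np.round(p,1),round(yaw,1))
E
python3 - <<'E'
from meas import *; from plan import plan
C={n:cap(n) for n in('top','side')}
print('plates',[np.round(tri(C['top'],a,C['side'],b)[0],1) for a,b in(((425.7,244.6),(363.6,326.5)),((350.2,220.5),(327.1,264.8)))])
# rusk far end corner heights: match minAreaRect extreme corners (leftmost/top) between views by contour centroid
rt=sorted([r[0] for r,k in rusks(C['top']) if r[0][1]<330]); rs=[r[0] for r,k in rusks(C['side'])]
for a in rt:
    b=min(rs,key=lambda q:np.linalg.norm(q-proj(C['side'],onz(C['top'],*a,20))[0])); P,e=tri(C['top'],a,C['side'],b); print(np.round(a),np.round(b),np.round(P,1),round(e,1))
plan([(446,376,130,173.6),(446,376,50,173.6),(446,376,9,173.6)])
E
```

```text
plates [array([ 505.4, -341.3,    3.5]), array([ 571.4, -122.3,    4.9])]
[172. 262.] [212. 197.] [447.1 380.    8.9] 0.8
[177. 222.] [238. 186.] [558.7 367.4  10.7] 0.3
[196. 265.] [220. 208.] [439.9 310.4   8.3] 0.3
[203. 229.] [246. 199.] [541.7 293.1   9.1] 1.1
[270. 210.] [288. 219.] [597.5 108.   11.6] 0.9
[351. 210.] [335. 260.] [ 600.8 -124.2   10.3] 2.2
[-0.692, -0.404, 0.187, 0, 0, np.float64(-0.088)] rows>= 4 -> [346.8 501.9 167.3] 166.0
[-0.633, -0.491, 0.186, 0, 0, np.float64(-0.088)] rows>= 4 -> [445.9 376.  130.1] 173.6
[-0.0, -0.0, 0.4, 0, 0, np.float64(-0.0)] rows>= 2 -> [445.9 376.   50.1] 173.6
[-0.0, -0.0, 0.205, 0, 0, np.float64(-0.0)] rows>= 1 -> [445.9 376.    9.1] 173.6
```

step_arm([
  [-0.69,-0.4,0.19,0,0,-0.09],
  [-0.69,-0.4,0.19,0,0,-0.09],
  [-0.69,-0.4,0.19,0,0,-0.09],
  [-0.69,-0.4,0.19,0,0,-0.09],
  [-0.69,-0.4,0.19,0,0,-0.09],
], grip=0.55, force=30)

```text
time: 0.8
ee_pos: [347.8, 501.4, 166.6]
ee_rot: [0.121, 0.993, -0.0, -0.0]
force: [-0.7, 1.0, -0.5]
finger_gap: 0.547
grasp_force: 0.0
```

step_arm([
  [-0.63,-0.49,0.19,0,0,-0.09],
  [-0.63,-0.49,0.19,0,0,-0.09],
  [-0.63,-0.49,0.19,0,0,-0.09],
  [-0.63,-0.49,0.19,0,0,-0.09],
  [-0.63,-0.49,0.19,0,0,-0.09],
])

```text
time: 1.3
ee_pos: [446.3, 377.3, 128.8]
ee_rot: [0.054, 0.999, -0.0, -0.0]
force: [0.2, -0.1, 0.6]
finger_gap: 0.55
grasp_force: 0.0
```

step_arm([
  [0,0,0.2,0,0,0],
  [0,0,0.35,0,0,0],
  [0,0,0.35,0,0,0],
])

```text
time: 1.6
ee_pos: [443.3, 378.2, 55.5]
ee_rot: [0.052, 0.999, -0.002, -0.002]
force: [0.1, -0.2, 0.1]
finger_gap: 0.549
grasp_force: 0.0
```

Run:
```python
from meas import *
s=arm.observe(); print(s['ee_pos'],s['finger_gap'],s['joints'],s['time'])
C={n:cap(n) for n in('top','side')}
t=C['top']['image'][190:310,130:290]; q=C['side']['image'][140:260,160:320]
im=np.vstack([cv2.resize(x,None,fx=4.9 if 0 else 2.45,fy=2.45,interpolation=cv2.INTER_CUBIC) for x in(t,q)])
im=np.hstack([cv2.resize(x,(400,300),interpolation=cv2.INTER_CUBIC) for x in(t,q)])
for n,ox,oy,k in(('top',130,190,0),('side',160,140,400)):
    u=proj(C[n],s['ee_pos'])[0]; print(n,u); cv2.circle(im,(int(k+(u[0]-ox)*2.5),int((u[1]-oy)*2.5)),3,(255,0,255),-1)
cv2.imwrite('pics/c2.png',im[:,:,::-1])
print(world_rusks(C['top'],22))
```

```text
[443.29460735 378.15628511  55.4590438 ] 0.5492434878456346 [ 6.62242952e-01  7.43267266e-04  1.80873574e+00  4.66772614e-04
  1.33748937e+00 -8.04343616e-01] 1.6
top [169.4392226  262.05565237]
side [209.17448256 188.32070222]
[(array([197., 261.]), array([448.7, 306.7]), 68, 28, -12.6), (array([203., 229.]), array([540. , 292.2]), 89, 28, -4.1), (array([178., 221.]), array([558.7, 365.3]), 86, 29, -14.3), (array([351., 210.]), array([ 598.2, -121.6]), 85, 28, 89.3), (array([270., 210.]), array([595.7, 108.3]), 88, 27, 50.7)]
```

View pics/c2.png

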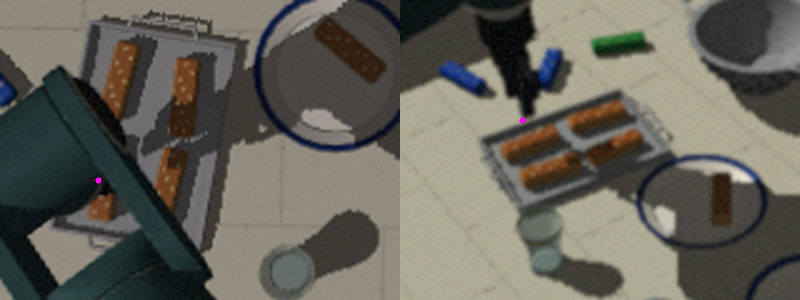

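The side crop shows the open fingers at about (528,112), right over the back-left rusk. The marked TCP (522,120) agrees, so I go down on it.

step_arm([
  [0,0,0.08,0,0,0],
  [0,0,0.16,0,0,0],
  [0,0,0.2,0,0,0],
  [0,0,0.24,0,0,0],
  [0,0,0.24,0,0,0],
])

```text
time: 2.2
ee_pos: [445.3, 377.2, 9.7]
ee_rot: [0.053, 0.999, -0.001, -0.001]
force: [0.1, -0.1, -0.4]
finger_gap: 0.548
grasp_force: 0.0
```

step_arm([
  [0,0,0,0,0,0],
  [0,0,0,0,0,0],
  [0,0,0,0,0,0],
  [0,0,0,0,0,0],
  [0,0,0,0,0,0],
], grip=0.1)

```text
time: 2.7
ee_pos: [445.8, 377.7, 11.1]
ee_rot: [0.053, 0.999, 0.0, 0.0]
force: [0.0, 0.3, -0.8]
finger_gap: 0.1
grasp_force: 0.0
```

Run:
```python
from plan import *
s=arm.observe(); print(s['ee_pos'],s['finger_gap'],s['grasp_force'],s['force'],s['time'])
plan([(446,376,150,173.6),(503,-311,150,173.6),(503,-311,60,173.6),(503,-311,14,173.6)],start=(446,376,11,173.6))
```

```text
[445.81282003 377.66455112  11.10976333] 0.09981998561027496 0.0 [ 0.02170835  0.28729737 -0.76000742] 2.7
[0.0, 0.0, -0.695, 0, 0, np.float64(-0.0)] rows>= 3 -> [446. 376. 150.] 173.6
[-0.167, -0.845, 0.0, 0, 0, np.float64(-0.0)] rows>= 4 -> [460.4 204.3 150. ] 173.6
[-0.166, -0.846, 0.0, 0, 0, np.float64(-0.0)] rows>= 4 -> [474.5  32.5 150. ] 173.6
[-0.167, -0.845, 0.0, 0, 0, np.float64(-0.0)] rows>= 4 -> [ 488.8 -139.2  150. ] 173.6
[-0.166, -0.846, 0.0, 0, 0, np.float64(-0.0)] rows>= 4 -> [ 503. -311.  150.] 173.6
[-0.0, 0.0, 0.45, 0, 0, np.float64(-0.0)] rows>= 2 -> [ 503. -311.   60.] 173.6
[-0.0, 0.0, 0.23, 0, 0, np.float64(-0.0)] rows>= 1 -> [ 503. -311.   14.] 173.6
```

The fingers shut to 0.1 with no force, so the grasp missed. I look before doing anything else.

Run:
```python
from meas import *
s=arm.observe()
C={n:cap(n) for n in('top','side')}
t=C['top']['image'][190:310,130:290]; q=C['side']['image'][150:240,170:290]
im=np.hstack([cv2.resize(x,(400,300),interpolation=cv2.INTER_CUBIC) for x in(t,q)])
u=proj(C['side'],s['ee_pos'])[0];print(u)
cv2.circle(im,(int(400+(u[0]-170)*3.333),int((u[1]-150)*3.333)),3,(255,0,255),-1)
cv2.imwrite('pics/c3.png',im[:,:,::-1])
for n in C: print(n,*world_rusks(C[n],22),sep='\n')
```

```text
[211.53161347 197.04394329]
top
(array([197., 260.]), array([451.6, 306.1]), 62, 28, -12.6)
(array([204., 228.]), array([540.1, 291.8]), 89, 28, -4.3)
(array([178., 220.]), array([562. , 364.5]), 80, 29, -13.6)
(array([351., 210.]), array([ 598.9, -120.4]), 89, 29, 87.0)
(array([270., 210.]), array([595.7, 108.3]), 88, 27, 50.7)
side
(array([334., 259.]), array([ 594.7, -127.8]), 95, 31, 86.1)
(array([288., 220.]), array([590.7,  98.9]), 93, 21, 51.4)
(array([220., 208.]), array([435.7, 298.6]), 88, 45, -11.9)
(array([245., 199.]), array([534.5, 280.5]), 91, 40, -3.7)
(array([212., 197.]), array([442.6, 365.7]), 87, 44, -3.5)
(array([238., 186.]), array([553.5, 355.9]), 87, 47, -13.4)
```

View pics/c3.png

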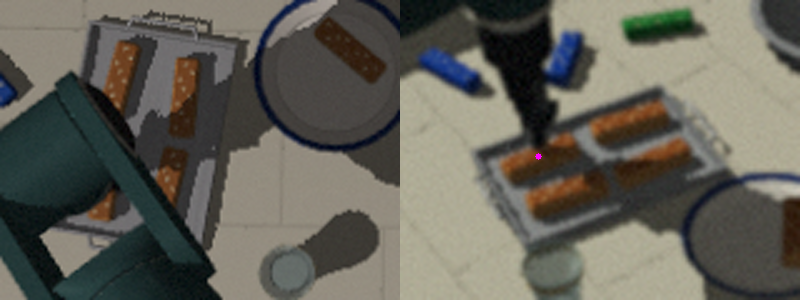

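The rusks haven't moved, and the dark fingertips end at about (538,147) in the crop, which is the rusk's top. The tips seem to sit higher than the nominal TCP. I reopen, go lower in safe steps while reading the force, and close again.

step_arm([
  [0,0,0,0,0,0],
  [0,0,0,0,0,0],
  [0,0,0,0,0,0],
  [0,0,0.015,0,0,0],
  [0,0,0.03,0,0,0],
], grip=0.55)

```text
time: 3.3
ee_pos: [445.8, 377.6, 4.7]
ee_rot: [0.053, 0.999, -0.0, 0.0]
force: [-0.3, 0.4, -0.2]
finger_gap: 0.548
grasp_force: 0.0
```

step_arm([
  [0,0,0,0,0,0],
  [0,0,0,0,0,0],
  [0,0,0,0,0,0],
  [0,0,0,0,0,0],
], grip=0.2)

```text
time: 3.7
ee_pos: [445.8, 377.7, 5.0]
ee_rot: [0.053, 0.999, 0.0, 0.0]
force: [0.5, 0.6, -0.6]
finger_gap: 0.2
grasp_force: 0.0
```

Run:
```python
from meas import *
s=arm.observe()
c=cap('side'); q=c['image'][140:230,165:285]
im=cv2.resize(q,(800,600),interpolation=cv2.INTER_CUBIC)
im=(255*(im/255.)**0.5).astype(np.uint8)
E=s['ee_pos']
for P,col in((E,(255,0,255)),(E+np.array([0,0,54.+19]),(0,255,255)),(E+np.array([0,0,20]),(255,255,0))):
    u=proj(c,P)[0]; cv2.circle(im,(int((u[0]-165)*6.667),int((u[1]-140)*6.667)),3,col,-1)
cv2.imwrite('pics/c4.png',im[:,:,::-1])
```

```text
(no output)
```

View pics/c4.png

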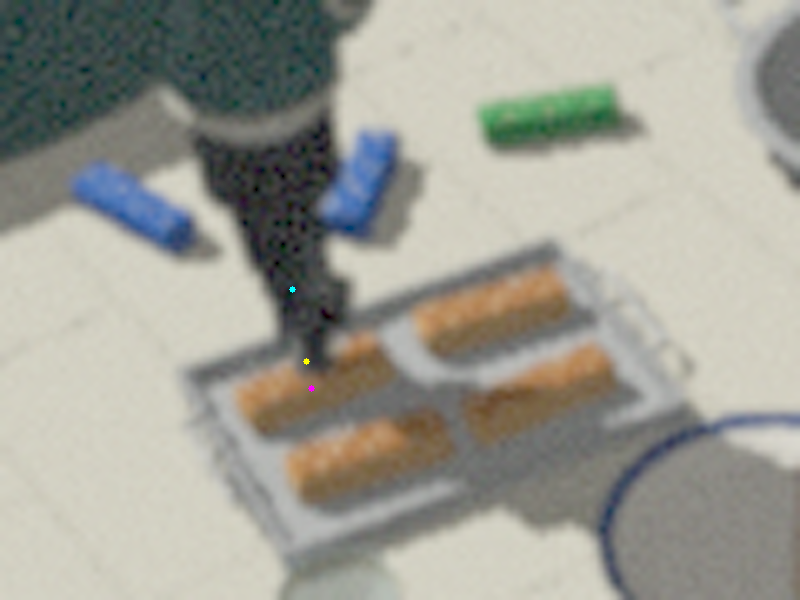

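The tip, at about (312,375), is on the top face of the rusk without touching it, so the tips are still above the rusk. I go lower with the fingers open.

step_arm([
  [0,0,0,0,0,0],
  [0,0,0,0,0,0],
  [0,0,0,0,0,0],
  [0,0,0.02,0,0,0],
  [0,0,0.04,0,0,0],
], grip=0.55)

```text
time: 4.25
ee_pos: [445.7, 377.6, -3.4]
ee_rot: [0.053, 0.999, 0.0, 0.0]
force: [-0.4, -0.3, -0.0]
finger_gap: 0.548
grasp_force: 0.0
```

step_arm([
  [0,0,0,0,0,0],
  [0,0,0,0,0,0],
  [0,0,0,0,0,0],
  [0,0,0,0,0,0],
], grip=0.2)

```text
time: 4.65
ee_pos: [445.8, 377.7, -3.0]
ee_rot: [0.053, 0.999, 0.0, 0.0]
force: [0.4, -0.4, -0.4]
finger_gap: 0.308
grasp_force: 29.5
```

It is gripped (gap 0.31, 29.5 N), but with little overlap. I regrasp 7 mm lower, which is still clear of the tray floor.

step_arm([
  [0,0,0,0,0,0],
  [0,0,0,0,0,0],
  [0,0,0,0,0,0],
  [0,0,0.02,0,0,0],
  [0,0,0.035,0,0,0],
], grip=0.55)

```text
time: 5.15
ee_pos: [445.7, 377.6, -10.5]
ee_rot: [0.053, 0.999, -0.0, -0.0]
force: [-0.1, -0.0, 0.1]
finger_gap: 0.547
grasp_force: 0.0
```

step_arm([
  [0,0,0,0,0,0],
  [0,0,0,0,0,0],
  [0,0,0,0,0,0],
  [0,0,0,0,0,0],
], grip=0.2)

```text
time: 5.55
ee_pos: [445.8, 377.6, -10.1]
ee_rot: [0.053, 0.999, 0.0, 0.0]
force: [1.2, 0.7, -0.5]
finger_gap: 0.315
grasp_force: 30.3
```

step_arm([
  [0,0,-0.1,0,0,0],
  [0,0,-0.3,0,0,0],
  [0,0,-0.5,0,0,0],
  [0,0,-0.7,0,0,0],
  [0,0,-0.7,0,0,0],
])

```text
time: 6.05
ee_pos: [447.5, 379.0, 136.2]
ee_rot: [0.053, 0.999, 0.003, 0.003]
force: [-0.2, 1.6, -0.5]
finger_gap: 0.316
grasp_force: 30.4
```

Run:
```python
from meas import *; from plan import plan
s=arm.observe(); print(s['ee_pos'],s['finger_gap'],s['grasp_force'],s['force'],s['time'])
C={n:cap(n) for n in('top','side')}
for n in C: print(n,*world_rusks(C[n],22),sep='\n')
print(plates(C['top'],17))
c=C['side']; im=cv2.resize(c['image'][110:230,150:310],(800,600),interpolation=cv2.INTER_CUBIC)
im=(255*(im/255.)**0.6).astype(np.uint8)
cv2.imwrite('pics/c5.png',im[:,:,::-1])
```

```text
[447.46517588 378.96537942 136.19150643] 0.3164093841695825 30.357048511505127 [-0.19424897  1.64235333 -0.51344179] 6.05
top
(array([197., 263.]), array([444.8, 307.6]), 76, 28, -12.5)
(array([203., 229.]), array([540. , 292.1]), 88, 28, -3.8)
(array([177., 222.]), array([557.6, 365.5]), 88, 29, -13.6)
(array([351., 210.]), array([ 597.9, -121.5]), 87, 28, 85.1)
(array([270., 210.]), array([595.4, 107.9]), 87, 27, 50.3)
side
(array([334., 260.]), array([ 594.6, -130.1]), 93, 31, 86.1)
(array([288., 220.]), array([592.1,  97.8]), 93, 24, 51.8)
(array([220., 208.]), array([434.9, 297. ]), 87, 41, -11.9)
(array([246., 199.]), array([535.8, 280.7]), 89, 39, -0.9)
(array([238., 186.]), array([553.2, 355.6]), 87, 47, -15.6)
[(array([425.7, 244.7]), array([ 503.3, -336.9]), array([180.7, 181.7])), (array([350.1, 220.5]), array([ 569.6, -119.9]), array([179.9, 180.8])), (array([263.7, 217.7]), array([574.1, 124.3]), array([179.2, 179.6]))]
```

View pics/c5.png

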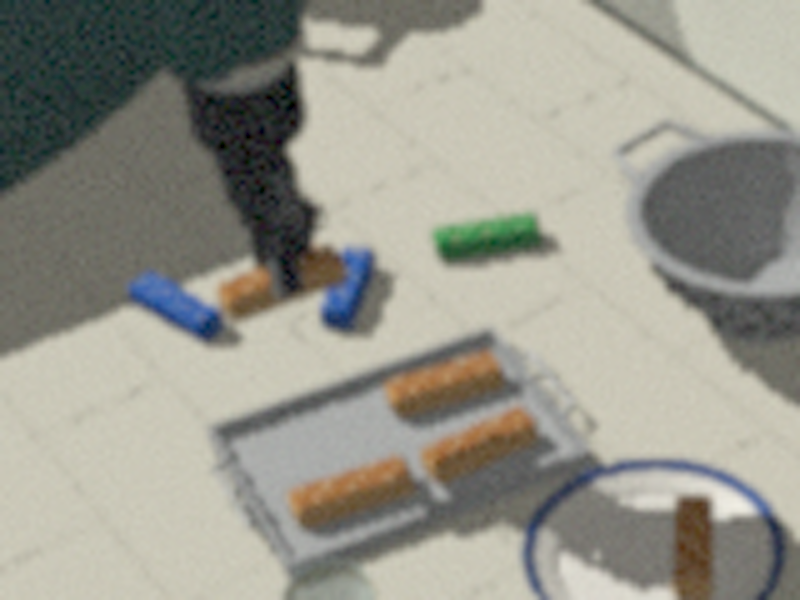

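The rusk is held level at mid-length, with its twin still in place beside the tray's empty slot. I plan the carry to plate_c (top-view centre about 503,-338).

Run:
```python
from plan import plan
plan([(506.5,-310,130,173.6),(506.5,-310,30,173.6),(506.5,-310,-6,173.6)],start=(445.8,377.6,130,173.9))
```

```text
[-0.167, -0.847, 0.0, 0, 0, np.float64(0.001)] rows>= 4 -> [461.  205.6 130. ] 173.8
[-0.168, -0.846, 0.0, 0, 0, np.float64(0.001)] rows>= 4 -> [476.2  33.8 130. ] 173.7
[-0.169, -0.846, 0.0, 0, 0, np.float64(0.001)] rows>= 4 -> [ 491.3 -138.1  130. ] 173.6
[-0.171, -0.846, 0.0, 0, 0, np.float64(0.0)] rows>= 4 -> [ 506.5 -310.1  130. ] 173.6
[0.0, 0.0, 0.5, 0, 0, np.float64(0.0)] rows>= 2 -> [ 506.5 -310.1   30. ] 173.6
[0.0, 0.0, 0.18, 0, 0, np.float64(0.0)] rows>= 1 -> [ 506.5 -310.1   -6. ] 173.6
```

step_arm([
  [-0.04,-0.2,0,0,0,0],
  [-0.09,-0.42,0,0,0,0],
  [-0.13,-0.65,0,0,0,0],
  [-0.17,-0.85,0,0,0,0],
])

```text
time: 6.55
ee_pos: [460.7, 202.9, 128.0]
ee_rot: [0.053, 0.999, -0.001, -0.001]
force: [1.0, -0.3, -0.6]
finger_gap: 0.321
grasp_force: 30.4
```

step_arm([
  [-0.04,-0.22,0,0,0,0],
  [-0.09,-0.43,0,0,0,0],
  [-0.13,-0.65,0,0,0,0],
  [-0.17,-0.85,0,0,0,0],
])

```text
time: 6.95
ee_pos: [476.6, 30.4, 128.3]
ee_rot: [0.053, 0.999, -0.0, -0.001]
force: [0.9, -0.1, -0.0]
finger_gap: 0.319
grasp_force: 30.4
```

step_arm([
  [-0.04,-0.22,0,0,0,0],
  [-0.09,-0.43,0,0,0,0],
  [-0.13,-0.65,0,0,0,0],
  [-0.17,-0.85,0,0,0,0],
])

```text
time: 7.35
ee_pos: [492.5, -142.2, 128.2]
ee_rot: [0.053, 0.999, 0.0, -0.001]
force: [-0.0, 0.0, -0.1]
finger_gap: 0.316
grasp_force: 30.4
```

step_arm([
  [-0.05,-0.25,0,0,0,0],
  [-0.1,-0.5,0,0,0,0],
  [-0.15,-0.72,0,0,0,0],
  [-0.17,-0.84,0,0,0,0],
  [-0.17,-0.84,0,0,0,0],
])

```text
time: 7.85
ee_pos: [508.4, -313.4, 127.4]
ee_rot: [0.054, 0.999, 0.001, -0.002]
force: [0.4, 0.2, -0.5]
finger_gap: 0.315
grasp_force: 30.4
```

step_arm([
  [0,0,0.1,0,0,0],
  [0,0,0.25,0,0,0],
  [0,0,0.4,0,0,0],
  [0,0,0.5,0,0,0],
  [0,0,0.5,0,0,0],
])

```text
time: 8.35
ee_pos: [507.5, -309.0, 25.6]
ee_rot: [0.053, 0.999, 0.002, -0.003]
force: [0.2, -0.9, 0.2]
finger_gap: 0.317
grasp_force: 30.4
```

step_arm([
  [0,0,0.05,0,0,0],
  [0,0,0.1,0,0,0],
  [0,0,0.14,0,0,0],
  [0,0,0.17,0,0,0],
  [0,0,0.17,0,0,0],
])

```text
time: 8.85
ee_pos: [509.1, -310.7, -4.9]
ee_rot: [0.053, 0.999, 0.0, -0.0]
force: [-0.2, -0.0, -0.4]
finger_gap: 0.318
grasp_force: 30.4
```

step_arm([
  [0,0,0.005,0,0,0],
  [0,0,0.005,0,0,0],
])

```text
time: 9.05
ee_pos: [509.5, -311.1, -4.7]
ee_rot: [0.053, 0.999, -0.0, 0.0]
force: [0.1, 0.3, -0.8]
finger_gap: 0.321
grasp_force: 30.4
```

Run:
```python
from meas import *
s=arm.observe(); print(s['ee_pos'],s['force'],s['time'])
C={n:cap(n) for n in('top','side')}
for n in C: print(n,*world_rusks(C[n],22),plates(C[n],17),sep='\n')
t=C['top']['image'][195:285,385:505]; q=C['side']['image'][285:375,310:430]
im=np.hstack([cv2.resize(x,(400,300),interpolation=cv2.INTER_CUBIC) for x in(t,q)])
cv2.imwrite('pics/c6.png',(255*(im/255.)**.7).astype(np.uint8)[:,:,::-1])
```

```text
[ 509.54352038 -311.11382665   -4.74686154] [ 0.07324958  0.29541299 -0.80724011] 9.05
top
(array([196., 265.]), array([439.3, 308.8]), 87, 28, -12.5)
(array([203., 228.]), array([540.1, 292. ]), 89, 28, -4.1)
(array([177., 222.]), array([557.6, 365.3]), 88, 29, -13.6)
(array([351., 210.]), array([ 598.5, -121.7]), 87, 27, 85.1)
(array([270., 210.]), array([595.9, 108.2]), 88, 27, 50.3)
[(array([434.4, 248.9]), array([ 492. , -361.5]), array([200. , 232.3])), (array([350.3, 220.5]), array([ 569.6, -120.4]), array([179.7, 180.7])), (array([264. , 217.7]), array([574.3, 123.5]), array([179.4, 181.2]))]
side
(array([353., 318.]), array([ 493.8, -310.3]), 62, 30, 2.8)
[(array([  7.5, 395.8]), array([-313.1,   61.9]), array([ 35.2, 248.7])), (array([363.1, 326.2]), array([ 502.8, -340.7]), array([175.6, 175.9]))]
```

View pics/c6.png

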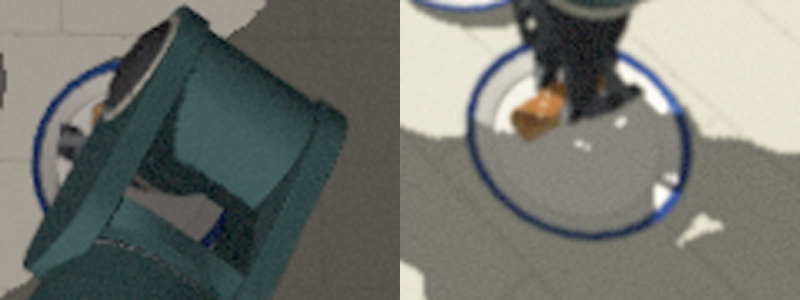

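The rusk sits over the upper-left part of plate_c, as intended. I lower it in small steps to contact.

step_arm([
  [0,0,0.008,0,0,0],
  [0,0,0.008,0,0,0],
])

```text
time: 9.35
ee_pos: [509.4, -310.9, -6.8]
ee_rot: [0.053, 0.999, 0.0, -0.0]
force: [-0.3, 0.5, -0.9]
finger_gap: 0.316
grasp_force: 30.4
```

step_arm([
  [0,0,0.008,0,0,0],
  [0,0,0.008,0,0,0],
])

```text
time: 9.55
ee_pos: [509.4, -311.0, -8.4]
ee_rot: [0.053, 0.999, 0.0, 0.0]
force: [-0.8, -0.1, 0.2]
finger_gap: 0.316
grasp_force: 30.4
```

step_arm([
  [0,0,0.007,0,0,0],
  [0,0,0.007,0,0,0],
])

```text
time: 9.75
ee_pos: [509.5, -311.0, -8.5]
ee_rot: [0.053, 0.999, -0.0, 0.0]
force: [-7.7, 4.9, 15.7]
finger_gap: 0.315
grasp_force: 32.1
```

Contact came at about -8.4 with 15.7 N. I back off slightly, release, lift, and plan the next pick, the rusk at top-view (439,308).

step_arm([
  [0,0,-0.006,0,0,0],
  [0,0,-0.006,0,0,0],
])

```text
time: 9.95
ee_pos: [509.5, -311.0, -8.3]
ee_rot: [0.053, 0.999, -0.0, 0.0]
force: [0.3, -0.0, -0.3]
finger_gap: 0.317
grasp_force: 30.4
```

step_arm([
  [0,0,0,0,0,0],
  [0,0,0,0,0,0],
  [0,0,-0.02,0,0,0],
  [0,0,-0.06,0,0,0],
], grip=0.48)

```text
time: 10.35
ee_pos: [509.1, -310.7, 3.4]
ee_rot: [0.053, 0.999, 0.0, -0.0]
force: [-0.4, -0.1, -0.5]
finger_gap: 0.48
grasp_force: 0.0
```

step_arm([
  [0,0,-0.15,0,0,0],
  [0,0,-0.35,0,0,0],
  [0,0,-0.6,0,0,0],
  [0,0,-0.6,0,0,0],
])

```text
time: 10.75
ee_pos: [511.7, -312.4, 131.8]
ee_rot: [0.053, 0.999, -0.003, 0.004]
force: [-0.3, -0.1, 0.6]
finger_gap: 0.481
grasp_force: 0.0
```

Run:
```python
from meas import *; from plan import plan
s=arm.observe(); print(s['ee_pos'],s['force'],s['time'])
C={n:cap(n) for n in('top','side')}
for n in C: print(n,*world_rusks(C[n],22),plates(C[n],17),sep='\n')
plan([(439.3,308.3,125,167.4)])
print('a');plan([(439.3,308.3,130,167.4),(575-24+0,123.5+14.5,130,230.3)],start=(439.3,308.3,130,167.4))
```

```text
[ 511.6509952  -312.44957677  131.7808593 ] [-0.29398487 -0.07646985  0.56015535] 10.75
top
(array([196., 265.]), array([439.3, 308.8]), 87, 28, -12.4)
(array([416., 241.]), array([ 513.1, -305.6]), 83, 25, -5.7)
(array([203., 229.]), array([540. , 291.8]), 88, 28, -4.0)
(array([177., 222.]), array([557.6, 365.3]), 88, 29, -13.4)
(array([351., 210.]), array([ 598.4, -121.7]), 87, 27, 85.4)
(array([270., 210.]), array([595.9, 108.2]), 88, 27, 50.3)
[(array([423.5, 243.6]), array([ 506.4, -330.3]), array([163.2, 172.4])), (array([350.2, 220.5]), array([ 569.7, -120.3]), array([179.8, 180.7])), (array([264. , 217.7]), array([574.3, 123.5]), array([179.3, 181.3]))]
side
(array([357., 316.]), array([ 508.1, -314.7]), 91, 29, -6.2)
(array([334., 260.]), array([ 594.6, -128.9]), 94, 29, 83.7)
[(array([  7.5, 395.9]), array([-313.2,   61.8]), array([ 35.1, 248.7])), (array([363.7, 326.4]), array([ 503.6, -341.8]), array([177.7, 180.3]))]
[0.17, 0.761, 0.001, 0, 0, np.float64(0.019)] rows>= 4 -> [ 492.2 -156.4  125.3] 172.3
[0.191, 0.756, 0.0, 0, 0, np.float64(0.019)] rows>= 4 -> [474.6  -1.4 125.3] 170.7
[0.212, 0.75, 0.001, 0, 0, np.float64(0.019)] rows>= 4 -> [457.  153.5 125.1] 169.0
[0.234, 0.743, 0.0, 0, 0, np.float64(0.019)] rows>= 4 -> [439.3 308.3 125.1] 167.4
a
[0.0, 0.0, 0.0, 0, 0, np.float64(-0.0)] rows>= 0 -> [439.3 308.3 130. ] 167.4
[-0.365, -0.355, 0.0, 0, 0, np.float64(-0.366)] rows>= 4 -> [495.1 223.1 130. ] 198.9
[-0.127, -0.493, 0.0, 0, 0, np.float64(-0.366)] rows>= 4 -> [551. 138. 130.] 230.3
```

Plate_c has its first rusk, about 27 mm from the middle and lying flat. Next pick.

step_arm([
  [0.04,0.19,0,0,0,0.02],
  [0.09,0.4,0,0,0,0.02],
  [0.13,0.6,0,0,0,0.02],
  [0.17,0.76,0,0,0,0.02],
], grip=0.55)

```text
time: 11.25
ee_pos: [490.7, -154.3, 122.2]
ee_rot: [0.068, 0.998, 0.0, -0.001]
force: [1.0, -0.1, 0.4]
finger_gap: 0.549
grasp_force: 0.0
```

step_arm([
  [0.05,0.2,0,0,0,0.02],
  [0.1,0.4,0,0,0,0.02],
  [0.14,0.6,0,0,0,0.02],
  [0.19,0.75,0,0,0,0.02],
])

```text
time: 11.65
ee_pos: [473.4, -0.5, 122.4]
ee_rot: [0.083, 0.997, 0.0, -0.001]
force: [0.0, 0.1, 0.2]
finger_gap: 0.548
grasp_force: 0.0
```

step_arm([
  [0.05,0.2,0,0,0,0.02],
  [0.1,0.4,0,0,0,0.02],
  [0.16,0.6,0,0,0,0.02],
  [0.21,0.75,0,0,0,0.02],
])

```text
time: 12.05
ee_pos: [456.5, 154.4, 122.4]
ee_rot: [0.097, 0.995, -0.0, -0.001]
force: [-0.4, 0.1, 0.6]
finger_gap: 0.548
grasp_force: 0.0
```

step_arm([
  [0.06,0.2,0,0,0,0.02],
  [0.12,0.42,0,0,0,0.02],
  [0.18,0.62,0,0,0,0.02],
  [0.23,0.74,0,0,0,0.02],
  [0.23,0.74,0,0,0,0.02],
])

```text
time: 12.55
ee_pos: [440.0, 308.8, 122.0]
ee_rot: [0.111, 0.994, -0.001, -0.001]
force: [-0.4, -0.0, -0.4]
finger_gap: 0.552
grasp_force: 0.0
```

step_arm([
  [0,0,0.1,0,0,0],
  [0,0,0.25,0,0,0],
  [0,0,0.35,0,0,0],
  [0,0,0.4,0,0,0],
  [0,0,0.4,0,0,0],
])

```text
time: 13.05
ee_pos: [440.6, 305.6, 41.9]
ee_rot: [0.113, 0.994, -0.001, -0.001]
force: [0.3, -0.6, 0.1]
finger_gap: 0.554
grasp_force: 0.0
```

Run:
```python
from meas import *; from plan import plan
s=arm.observe(); print(s['ee_pos'],s['time'])
plan([(439.3,308.3,-10,167.4)])
```

```text
[440.64184249 305.64086806  41.93157974] 13.05
[0.01, 0.011, 0.26, 0, 0, np.float64(-0.004)] rows>= 2 -> [439.2 308.2 -10.1] 167.4
```

step_arm([
  [0,0.005,0.08,0,0,0],
  [0,0.005,0.16,0,0,0],
  [0,0.005,0.22,0,0,0],
  [0,0.005,0.27,0,0,0],
  [0,0.005,0.27,0,0,0],
])

```text
time: 13.55
ee_pos: [440.8, 307.1, -12.2]
ee_rot: [0.113, 0.994, -0.001, -0.001]
force: [0.7, 0.3, 0.5]
finger_gap: 0.55
grasp_force: 0.0
```

step_arm([
  [0,0,0,0,0,0],
  [0,0,0,0,0,0],
  [0,0,0,0,0,0],
  [0,0,0,0,0,0],
], grip=0.2)

```text
time: 13.95
ee_pos: [441.8, 307.7, -9.9]
ee_rot: [0.113, 0.994, 0.0, 0.0]
force: [0.4, -0.1, 3.2]
finger_gap: 0.321
grasp_force: 30.6
```

step_arm([
  [0,0,-0.1,0,0,0],
  [0,0,-0.3,0,0,0],
  [0,0,-0.5,0,0,0],
  [0,0,-0.7,0,0,0],
  [0,0,-0.7,0,0,0],
])

```text
time: 14.45
ee_pos: [443.3, 308.7, 135.7]
ee_rot: [0.113, 0.994, 0.003, 0.003]
force: [-0.1, 0.0, -0.8]
finger_gap: 0.315
grasp_force: 30.3
```

Run:
```python
from meas import *; from plan import plan
s=arm.observe(); print(s['ee_pos'],s['time'])
plan([(551,138.5,129,230.3)],start=(439.5,307.5,129,167.0))
```

```text
[443.33787336 308.68155724 135.65945335] 14.45
[-0.367, -0.349, 0.0, 0, 0, np.float64(-0.368)] rows>= 4 -> [495.3 223.  129. ] 198.6
[-0.129, -0.489, 0.0, 0, 0, np.float64(-0.369)] rows>= 4 -> [551.  138.5 129. ] 230.3
```

step_arm([
  [-0.07,-0.07,0,0,0,-0.07],
  [-0.15,-0.14,0,0,0,-0.15],
  [-0.22,-0.21,0,0,0,-0.22],
  [-0.3,-0.28,0,0,0,-0.3],
  [-0.367,-0.35,0,0,0,-0.37],
])

```text
time: 14.95
ee_pos: [497.7, 222.0, 129.0]
ee_rot: [-0.166, 0.986, -0.0, -0.0]
force: [0.4, 0.3, 0.9]
finger_gap: 0.312
grasp_force: 30.3
```

step_arm([
  [-0.02,-0.1,0,0,0,-0.07],
  [-0.05,-0.2,0,0,0,-0.15],
  [-0.07,-0.3,0,0,0,-0.22],
  [-0.1,-0.4,0,0,0,-0.3],
  [-0.122,-0.48,0,0,0,-0.37],
])

```text
time: 15.45
ee_pos: [551.9, 138.9, 129.0]
ee_rot: [-0.43, 0.903, 0.0, -0.0]
force: [0.8, -0.5, -0.3]
finger_gap: 0.316
grasp_force: 30.3
```

step_arm([
  [0,0,0.1,0,0,0],
  [0,0,0.25,0,0,0],
  [0,0,0.4,0,0,0],
  [0,0,0.5,0,0,0],
  [0,0,0.5,0,0,0],
])

```text
time: 15.95
ee_pos: [549.7, 139.5, 26.2]
ee_rot: [-0.428, 0.904, 0.001, -0.002]
force: [0.1, -0.6, 0.9]
finger_gap: 0.32
grasp_force: 30.3
```

step_arm([
  [0,0,0,0,0,0],
  [0,0,0,0,0,0],
])

```text
time: 16.15
ee_pos: [552.2, 140.1, 30.9]
ee_rot: [-0.428, 0.904, -0.0, 0.001]
force: [0.0, 0.6, -0.6]
finger_gap: 0.313
grasp_force: 30.3
```

Run:
```python
from meas import *; from plan import plan
s=arm.observe(); print(s['ee_pos'],s['time'])
plan([(550.7,140.3,-5,230.3)])
```

```text
[552.19664203 140.07297067  30.93363581] 16.15
[0.004, 0.007, 0.18, 0, 0, np.float64(0.004)] rows>= 1 -> [550.6 140.3  -5.1] -129.7
```

step_arm([
  [0,0.005,0.05,0,0,0],
  [0,0.005,0.1,0,0,0],
  [0,0.005,0.14,0,0,0],
  [0,0.005,0.18,0,0,0],
  [0,0.005,0.18,0,0,0],
])

```text
time: 16.65
ee_pos: [550.3, 140.5, -7.7]
ee_rot: [-0.428, 0.904, 0.0, -0.001]
force: [0.1, 0.1, -0.1]
finger_gap: 0.318
grasp_force: 30.8
```

step_arm([
  [0,0,0.006,0,0,0],
  [0,0,0.006,0,0,0],
])

```text
time: 16.85
ee_pos: [550.7, 140.5, -7.9]
ee_rot: [-0.428, 0.904, 0.0, -0.0]
force: [0.2, 0.2, -0.7]
finger_gap: 0.319
grasp_force: 30.8
```

step_arm([
  [0,0,0.005,0,0,0],
  [0,0,0.005,0,0,0],
])

```text
time: 17.05
ee_pos: [550.9, 140.6, -8.3]
ee_rot: [-0.428, 0.904, -0.0, 0.0]
force: [-1.0, -0.7, 3.5]
finger_gap: 0.314
grasp_force: 31.3
```

Light contact (3.5 N). I release and lift. The next pick is R3 at (540,292), 4° off the x axis.

step_arm([
  [0,0,0,0,0,0],
  [0,0,0,0,0,0],
  [0,0,-0.02,0,0,0],
  [0,0,-0.06,0,0,0],
], grip=0.47)

```text
time: 17.45
ee_pos: [550.4, 140.5, 3.2]
ee_rot: [-0.428, 0.904, 0.0, -0.001]
force: [0.9, 0.5, -0.1]
finger_gap: 0.468
grasp_force: 0.0
```

step_arm([
  [0,0,-0.15,0,0,0],
  [0,0,-0.35,0,0,0],
  [0,0,-0.6,0,0,0],
  [0,0,-0.6,0,0,0],
])

```text
time: 17.85
ee_pos: [553.4, 141.1, 131.4]
ee_rot: [-0.428, 0.904, -0.001, 0.005]
force: [0.2, -0.8, 0.4]
finger_gap: 0.467
grasp_force: 0.0
```

Run:
```python
from meas import *; from plan import plan
s=arm.observe(); print(s['ee_pos'],s['time'])
C={n:cap(n) for n in('top','side')}
for n in C: print(n,*world_rusks(C[n],22),plates(C[n],17),sep='\n')
plan([(540,292,123,176)],start=(551,140.6,123,230.6))
```

```text
[553.3676966  141.11238428 131.39727907] 17.85
top
(array([416., 242.]), array([ 510.1, -306.8]), 87, 29, -6.0)
(array([263., 231.]), array([536.1, 126.7]), 47, 26, 50.9)
(array([203., 228.]), array([540.1, 291.9]), 89, 28, -4.0)
(array([177., 222.]), array([557.7, 365.6]), 88, 29, -13.7)
(array([351., 210.]), array([ 598.5, -121.6]), 87, 27, 85.1)
[(array([425.5, 244.6]), array([ 503.4, -336.4]), array([179.5, 180.6])), (array([350.1, 220.6]), array([ 569.5, -119.9]), array([179.2, 180.4]))]
side
(array([357., 316.]), array([ 507.8, -314.9]), 91, 29, -6.2)
(array([335., 259.]), array([ 595.2, -129. ]), 94, 30, 83.8)
(array([272., 220.]), array([545.8, 134.7]), 93, 24, 52.9)
(array([288., 219.]), array([593.8,  99.7]), 98, 25, 51.8)
(array([246., 198.]), array([535.8, 280.7]), 89, 39, -0.9)
(array([238., 186.]), array([553.4, 355.7]), 87, 48, -14.6)
[(array([  7.4, 395.8]), array([-313.2,   62.2]), array([ 35. , 248.4])), (array([363.5, 326.2]), array([ 503.7, -341.1]), array([177.9, 178.6])), (array([326.8, 264.6]), array([ 568. , -124.4]), array([174.4, 179.7]))]
[-0.275, 0.261, 0.0, 0, 0, np.float64(0.318)] rows>= 4 -> [545.6 216.2 123. ] 203.3
[-0.124, 0.359, 0.0, 0, 0, np.float64(0.317)] rows>= 4 -> [540. 292. 123.] 176.0
```

step_arm([
  [-0.06,0.05,0,0,0,0.06],
  [-0.11,0.1,0,0,0,0.13],
  [-0.17,0.16,0,0,0,0.19],
  [-0.22,0.21,0,0,0,0.26],
  [-0.275,0.26,0,0,0,0.32],
], grip=0.55)

```text
time: 18.45
ee_pos: [544.7, 216.4, 121.9]
ee_rot: [-0.199, 0.98, -0.0, -0.001]
force: [0.3, -0.8, 0.5]
finger_gap: 0.551
grasp_force: 0.0
```

step_arm([
  [-0.02,0.07,0,0,0,0.06],
  [-0.05,0.14,0,0,0,0.13],
  [-0.07,0.21,0,0,0,0.19],
  [-0.1,0.29,0,0,0,0.26],
  [-0.124,0.36,0,0,0,0.32],
])

```text
time: 18.95
ee_pos: [539.2, 292.5, 121.9]
ee_rot: [0.04, 0.999, -0.0, -0.001]
force: [0.1, -0.5, -0.3]
finger_gap: 0.552
grasp_force: 0.0
```

step_arm([
  [0,0,0.1,0,0,0],
  [0,0,0.25,0,0,0],
  [0,0,0.35,0,0,0],
  [0,0,0.4,0,0,0],
  [0,0,0.4,0,0,0],
])

```text
time: 19.45
ee_pos: [538.9, 291.5, 41.3]
ee_rot: [0.038, 0.999, -0.001, -0.001]
force: [-0.6, -0.6, -0.2]
finger_gap: 0.552
grasp_force: 0.0
```

step_arm([
  [0,0,0,0,0,0],
  [0,0,0,0,0,0],
])

```text
time: 19.65
ee_pos: [540.4, 292.2, 44.5]
ee_rot: [0.038, 0.999, 0.0, 0.001]
force: [0.2, -0.5, 0.5]
finger_gap: 0.553
grasp_force: 0.0
```

Run:
```python
from meas import *; from plan import plan
s=arm.observe(); print(s['ee_pos'],s['time'])
plan([(540,292,-10,176)])
```

```text
[540.40810308 292.21039817  44.52768661] 19.65
[0.002, -0.001, 0.273, 0, 0, np.float64(-0.004)] rows>= 2 -> [540.  292.  -10.1] 176.0
```

step_arm([
  [0,0,0.08,0,0,0],
  [0,0,0.16,0,0,0],
  [0,0,0.22,0,0,0],
  [0,0,0.27,0,0,0],
  [0,0,0.27,0,0,0],
])

```text
time: 20.15
ee_pos: [539.0, 291.5, -12.8]
ee_rot: [0.038, 0.999, -0.001, -0.001]
force: [-0.3, -0.1, -0.3]
finger_gap: 0.549
grasp_force: 0.0
```

step_arm([
  [0,0,0,0,0,0],
  [0,0,0,0,0,0],
  [0,0,0,0,0,0],
  [0,0,0,0,0,0],
], grip=0.2)

```text
time: 20.55
ee_pos: [540.1, 292.1, -10.2]
ee_rot: [0.038, 0.999, 0.0, 0.0]
force: [-0.9, 0.3, 1.6]
finger_gap: 0.321
grasp_force: 31.0
```

step_arm([
  [0,0,-0.1,0,0,0],
  [0,0,-0.3,0,0,0],
  [0,0,-0.5,0,0,0],
  [0,0,-0.7,0,0,0],
  [0,0,-0.7,0,0,0],
])

```text
time: 21.05
ee_pos: [541.9, 293.0, 136.0]
ee_rot: [0.038, 0.999, 0.002, 0.004]
force: [0.5, 0.2, -0.2]
finger_gap: 0.317
grasp_force: 30.8
```

Run:
```python
from meas import *; from plan import plan
s=arm.observe(); print(s['ee_pos'],s['time'],s['joints'])
plan([(540.7,-118.2,130,86)],start=(540.4,292.2,130,175.6))
```

```text
[541.85358759 292.97239036 135.95337335] 21.05 [ 4.54231005e-01  9.15432543e-03  1.66545127e+00  4.69269108e-05
  1.45837305e+00 -1.04077245e+00]
[-0.053, -0.682, 0.0, 0, 0, np.float64(0.348)] rows>= 4 -> [540.5 155.4 130. ] 145.7
[-0.386, -0.565, 0.0, 0, 0, np.float64(0.347)] rows>= 4 -> [540.6  18.5 130. ] 115.9
[-0.615, -0.298, 0.0, 0, 0, np.float64(0.348)] rows>= 4 -> [ 540.6 -118.1  130. ] 86.0
```

step_arm([
  [-0.01,-0.13,0,0,0,0.07],
  [-0.02,-0.27,0,0,0,0.14],
  [-0.03,-0.41,0,0,0,0.21],
  [-0.04,-0.55,0,0,0,0.28],
  [-0.053,-0.68,0,0,0,0.35],
])

```text
time: 21.55
ee_pos: [539.9, 154.4, 129.1]
ee_rot: [0.298, 0.955, 0.0, 0.0]
force: [0.7, 0.4, -1.2]
finger_gap: 0.317
grasp_force: 30.8
```

step_arm([
  [-0.08,-0.11,0,0,0,0.07],
  [-0.15,-0.23,0,0,0,0.14],
  [-0.23,-0.34,0,0,0,0.21],
  [-0.31,-0.45,0,0,0,0.28],
  [-0.385,-0.565,0,0,0,0.35],
])

```text
time: 22.05
ee_pos: [539.7, 17.8, 129.2]
ee_rot: [0.535, 0.845, 0.0, 0.0]
force: [-0.1, 0.7, -0.9]
finger_gap: 0.316
grasp_force: 30.8
```

step_arm([
  [-0.12,-0.06,0,0,0,0.07],
  [-0.25,-0.12,0,0,0,0.14],
  [-0.37,-0.18,0,0,0,0.21],
  [-0.49,-0.24,0,0,0,0.28],
  [-0.615,-0.3,0,0,0,0.345],
])

```text
time: 22.55
ee_pos: [538.4, -119.1, 129.2]
ee_rot: [0.734, 0.679, 0.0, 0.0]
force: [0.7, -0.7, 0.3]
finger_gap: 0.318
grasp_force: 30.8
```

step_arm([
  [0,0,0.1,0,0,0],
  [0,0,0.25,0,0,0],
  [0,0,0.4,0,0,0],
  [0,0,0.5,0,0,0],
  [0,0,0.5,0,0,0],
])

```text
time: 23.05
ee_pos: [536.9, -117.6, 26.3]
ee_rot: [0.732, 0.681, -0.001, -0.002]
force: [-0.4, 0.5, 0.4]
finger_gap: 0.318
grasp_force: 30.8
```

step_arm([
  [0,0,0,0,0,0],
  [0,0,0,0,0,0],
])

```text
time: 23.25
ee_pos: [539.3, -118.2, 30.9]
ee_rot: [0.732, 0.681, 0.001, 0.001]
force: [-0.4, 0.2, -0.5]
finger_gap: 0.318
grasp_force: 30.8
```

Run:
```python
from meas import *; from plan import plan
s=arm.observe(); print(s['ee_pos'],s['time'])
plan([(540.7,-118.2,-7,86)])
```

```text
[ 539.31497817 -118.19921044   30.86280176] 23.25
[0.0, 0.007, 0.189, 0, 0, np.float64(-0.002)] rows>= 1 -> [ 540.7 -118.3   -6.9] 86.0
```

step_arm([
  [0,0.01,0.05,0,0,0],
  [0,0.01,0.1,0,0,0],
  [0,0.01,0.14,0,0,0],
  [0,0.01,0.18,0,0,0],
  [0,0.01,0.18,0,0,0],
])

```text
time: 23.75
ee_pos: [540.2, -118.0, -7.9]
ee_rot: [0.732, 0.681, -0.0, -0.001]
force: [-0.5, -0.2, -0.2]
finger_gap: 0.317
grasp_force: 31.3
```

step_arm([
  [0,0,0.006,0,0,0],
  [0,0,0.006,0,0,0],
])

```text
time: 23.95
ee_pos: [540.5, -118.2, -7.9]
ee_rot: [0.732, 0.681, -0.0, -0.0]
force: [-0.0, 0.5, 0.4]
finger_gap: 0.315
grasp_force: 31.3
```

step_arm([
  [0,0,0.005,0,0,0],
  [0,0,0.005,0,0,0],
])

```text
time: 24.15
ee_pos: [540.7, -118.2, -8.6]
ee_rot: [0.732, 0.681, 0.0, 0.0]
force: [1.0, 0.5, 0.5]
finger_gap: 0.317
grasp_force: 31.4
```

step_arm([
  [0,0,0.004,0,0,0],
  [0,0,0.004,0,0,0],
])

```text
time: 24.35
ee_pos: [540.8, -118.2, -8.7]
ee_rot: [0.732, 0.681, 0.0, 0.0]
force: [-5.8, 0.9, 12.5]
finger_gap: 0.315
grasp_force: 32.7
```

step_arm([
  [0,0,0,0,0,0],
  [0,0,0,0,0,0],
  [0,0,-0.02,0,0,0],
  [0,0,-0.06,0,0,0],
], grip=0.47)

```text
time: 24.75
ee_pos: [540.2, -118.0, 2.2]
ee_rot: [0.732, 0.681, -0.0, -0.0]
force: [-0.6, -0.4, 0.3]
finger_gap: 0.469
grasp_force: 0.0
```

step_arm([
  [0,0,-0.15,0,0,0],
  [0,0,-0.35,0,0,0],
  [0,0,-0.6,0,0,0],
  [0,0,-0.6,0,0,0],
])

```text
time: 25.15
ee_pos: [543.1, -118.8, 130.2]
ee_rot: [0.732, 0.681, 0.003, 0.004]
force: [-0.4, -0.4, -0.6]
finger_gap: 0.472
grasp_force: 0.0
```

Run:
```python
from meas import *; from plan import plan
s=arm.observe(); print(s['ee_pos'],s['time'])
C={n:cap(n) for n in('top','side')}
for n in C: print(n,*world_rusks(C[n],22),plates(C[n],17),sep='\n')
plan([(557.7,365.5,123,166.5)],start=(540.8,-118.2,123,85.8))
```

```text
[ 543.12002483 -118.83817551  130.19740355] 25.15
top
(array([417., 242.]), array([ 509.7, -308.4]), 88, 26, -6.5)
(array([257., 226.]), array([549. , 142.5]), 88, 27, 50.8)
(array([177., 222.]), array([557.7, 365.6]), 88, 28, -13.3)
(array([270., 210.]), array([595.9, 108.2]), 88, 27, 50.3)
[(array([425.5, 244.7]), array([ 503.2, -336.4]), array([174.3, 176.4])), (array([348.9, 220.3]), array([ 570. , -116.5]), array([169.4, 174.2])), (array([264. , 217.6]), array([574.3, 123.5]), array([179.3, 181.2]))]
side
(array([357., 316.]), array([ 508.1, -314.9]), 91, 29, -6.2)
(array([319., 268.]), array([ 536.8, -124.6]), 92, 29, 84.7)
(array([334., 259.]), array([ 595.2, -128.8]), 94, 30, 83.8)
(array([272., 220.]), array([545.9, 134.7]), 93, 24, 52.9)
(array([288., 219.]), array([593.8,  99.7]), 98, 25, 51.8)
[(array([  7.4, 395.8]), array([-313.2,   62. ]), array([ 35.2, 248. ])), (array([363.3, 326.1]), array([ 503.6, -340.6]), array([177.4, 179. ])), (array([327.1, 264.7]), array([ 568.4, -125.2]), array([176.3, 177.7]))]
[0.806, -0.031, 0.0, 0, 0, np.float64(-0.313)] rows>= 4 -> [546.4  43.  123. ] 112.7
[0.733, 0.337, 0.0, 0, 0, np.float64(-0.313)] rows>= 4 -> [552.  204.3 123. ] 139.6
[0.501, 0.632, 0.0, 0, 0, np.float64(-0.313)] rows>= 4 -> [557.6 365.5 123. ] 166.5
```

Plate_b now has both. Last pick, R4 at (557.7,365.5).

step_arm([
  [0.16,-0.01,0,0,0,-0.06],
  [0.32,-0.01,0,0,0,-0.12],
  [0.48,-0.02,0,0,0,-0.19],
  [0.64,-0.02,0,0,0,-0.25],
  [0.805,-0.03,0,0,0,-0.313],
], grip=0.55)

```text
time: 25.75
ee_pos: [545.6, 44.0, 121.0]
ee_rot: [0.552, 0.834, -0.001, -0.001]
force: [-0.0, -0.4, 0.4]
finger_gap: 0.546
grasp_force: 0.0
```

step_arm([
  [0.15,0.07,0,0,0,-0.06],
  [0.3,0.13,0,0,0,-0.12],
  [0.44,0.2,0,0,0,-0.19],
  [0.59,0.27,0,0,0,-0.25],
  [0.735,0.337,0,0,0,-0.313],
])

```text
time: 26.25
ee_pos: [550.9, 205.7, 120.9]
ee_rot: [0.343, 0.939, -0.001, -0.001]
force: [-1.1, -0.4, -0.3]
finger_gap: 0.547
grasp_force: 0.0
```

step_arm([
  [0.1,0.13,0,0,0,-0.06],
  [0.2,0.25,0,0,0,-0.12],
  [0.3,0.38,0,0,0,-0.19],
  [0.4,0.5,0,0,0,-0.25],
  [0.5,0.632,0,0,0,-0.313],
])

```text
time: 26.75
ee_pos: [556.5, 366.5, 120.8]
ee_rot: [0.115, 0.993, -0.001, -0.001]
force: [0.9, -0.4, -0.3]
finger_gap: 0.556
grasp_force: 0.0
```

step_arm([
  [0,0,0.1,0,0,0],
  [0,0,0.25,0,0,0],
  [0,0,0.35,0,0,0],
  [0,0,0.4,0,0,0],
  [0,0,0.4,0,0,0],
])

```text
time: 27.25
ee_pos: [556.3, 365.0, 40.2]
ee_rot: [0.117, 0.993, -0.001, -0.001]
force: [-0.0, 0.1, 0.3]
finger_gap: 0.548
grasp_force: 0.0
```

step_arm([
  [0,0,0,0,0,0],
  [0,0,0,0,0,0],
])

```text
time: 27.45
ee_pos: [557.7, 365.8, 43.7]
ee_rot: [0.117, 0.993, 0.001, 0.001]
force: [0.4, -0.5, -1.4]
finger_gap: 0.55
grasp_force: 0.0
```

Run:
```python
from meas import *; from plan import plan
s=arm.observe(); print(s['ee_pos'],s['time'])
plan([(557.7,365.5,-10,166.5)])
```

```text
[557.7340154  365.79927931  43.67371101] 27.45
[-0.0, -0.001, 0.268, 0, 0, np.float64(0.0)] rows>= 2 -> [557.7 365.6  -9.9] 166.5
```

step_arm([
  [0,0,0.08,0,0,0],
  [0,0,0.16,0,0,0],
  [0,0,0.22,0,0,0],
  [0,0,0.265,0,0,0],
  [0,0,0.265,0,0,0],
])

```text
time: 27.95
ee_pos: [556.4, 365.1, -12.8]
ee_rot: [0.117, 0.993, -0.001, -0.001]
force: [-0.0, 1.1, -0.1]
finger_gap: 0.544
grasp_force: 0.0
```

step_arm([
  [0,0,0,0,0,0],
  [0,0,0,0,0,0],
  [0,0,0,0,0,0],
  [0,0,0,0,0,0],
], grip=0.2)

```text
time: 28.35
ee_pos: [557.4, 365.7, -10.1]
ee_rot: [0.117, 0.993, 0.0, 0.0]
force: [-0.5, -1.0, 2.2]
finger_gap: 0.315
grasp_force: 31.0
```

step_arm([
  [0,0,-0.1,0,0,0],
  [0,0,-0.3,0,0,0],
  [0,0,-0.5,0,0,0],
  [0,0,-0.7,0,0,0],
  [0,0,-0.7,0,0,0],
])

```text
time: 28.85
ee_pos: [559.1, 366.7, 136.3]
ee_rot: [0.117, 0.993, 0.003, 0.003]
force: [0.1, 0.8, -0.4]
finger_gap: 0.313
grasp_force: 30.7
```

Run:
```python
from meas import *; from plan import plan
s=arm.observe(); print(s['ee_pos'],s['time'])
plan([(500.2,-366.5,130,173.8)],start=(557.6,365.8,130,166.5))
```

```text
[559.09404086 366.72432864 136.25597767] 28.85
[-0.144, -0.907, 0.0, 0, 0, np.float64(-0.021)] rows>= 4 -> [543.3 182.7 130. ] 168.3
[-0.115, -0.911, 0.0, 0, 0, np.float64(-0.021)] rows>= 4 -> [ 5.288e+02 -4.000e-01  1.300e+02] 170.1
[-0.087, -0.914, 0.0, 0, 0, np.float64(-0.022)] rows>= 4 -> [ 514.6 -183.5  130. ] 172.0
[-0.056, -0.916, 0.0, 0, 0, np.float64(-0.021)] rows>= 4 -> [ 500.2 -366.4  130. ] 173.8
```

step_arm([
  [-0.03,-0.18,0,0,0,0],
  [-0.06,-0.36,0,0,0,-0.01],
  [-0.09,-0.54,0,0,0,-0.01],
  [-0.12,-0.72,0,0,0,-0.02],
  [-0.144,-0.905,0,0,0,-0.021],
])

```text
time: 29.35
ee_pos: [542.8, 181.5, 129.1]
ee_rot: [0.101, 0.995, -0.0, 0.0]
force: [0.8, -0.4, 0.0]
finger_gap: 0.317
grasp_force: 30.7
```

step_arm([
  [-0.02,-0.18,0,0,0,0],
  [-0.05,-0.36,0,0,0,-0.01],
  [-0.07,-0.54,0,0,0,-0.01],
  [-0.09,-0.72,0,0,0,-0.02],
  [-0.115,-0.91,0,0,0,-0.021],
])

```text
time: 29.85
ee_pos: [528.5, -1.3, 129.2]
ee_rot: [0.085, 0.996, 0.0, 0.0]
force: [1.0, -0.1, -0.4]
finger_gap: 0.32
grasp_force: 30.7
```

step_arm([
  [-0.02,-0.18,0,0,0,0],
  [-0.03,-0.36,0,0,0,-0.01],
  [-0.05,-0.54,0,0,0,-0.01],
  [-0.07,-0.72,0,0,0,-0.02],
  [-0.087,-0.915,0,0,0,-0.022],
])

```text
time: 30.35
ee_pos: [514.4, -184.7, 129.2]
ee_rot: [0.069, 0.998, -0.0, 0.0]
force: [1.3, 0.6, -0.2]
finger_gap: 0.318
grasp_force: 30.7
```

step_arm([
  [-0.01,-0.2,0,0,0,0],
  [-0.03,-0.4,0,0,0,-0.01],
  [-0.04,-0.6,0,0,0,-0.01],
  [-0.05,-0.8,0,0,0,-0.02],
  [-0.056,-0.916,0,0,0,-0.021],
])

```text
time: 30.85
ee_pos: [499.7, -368.9, 128.9]
ee_rot: [0.054, 0.999, -0.0, -0.0]
force: [-0.5, 0.1, -0.3]
finger_gap: 0.313
grasp_force: 30.7
```

step_arm([
  [0,0,0.1,0,0,0],
  [0,0,0.25,0,0,0],
  [0,0,0.4,0,0,0],
  [0,0,0.5,0,0,0],
  [0,0,0.5,0,0,0],
])

```text
time: 31.35
ee_pos: [499.1, -365.3, 26.0]
ee_rot: [0.054, 0.999, 0.001, -0.002]
force: [-0.5, 0.8, 0.2]
finger_gap: 0.32
grasp_force: 30.7
```

step_arm([
  [0,0,0,0,0,0],
  [0,0,0,0,0,0],
])

```text
time: 31.55
ee_pos: [501.1, -366.8, 30.9]
ee_rot: [0.054, 0.999, -0.001, 0.001]
force: [-0.3, -0.4, -0.3]
finger_gap: 0.317
grasp_force: 30.7
```

Run:
```python
from meas import *; from plan import plan
s=arm.observe(); print(s['ee_pos'],s['time'])
plan([(500.2,-366.5,-7,173.8)])
```

```text
[ 501.12050923 -366.79656844   30.94039237] 31.55
[0.005, 0.001, 0.19, 0, 0, np.float64(0.001)] rows>= 1 -> [ 500.1 -366.5   -7.1] 173.8
```

step_arm([
  [0,0,0.05,0,0,0],
  [0,0,0.1,0,0,0],
  [0,0,0.14,0,0,0],
  [0,0,0.18,0,0,0],
  [0,0,0.18,0,0,0],
])

```text
time: 32.05
ee_pos: [500.2, -366.1, -7.9]
ee_rot: [0.054, 0.999, 0.0, -0.001]
force: [-0.7, 0.3, -0.2]
finger_gap: 0.316
grasp_force: 31.3
```

step_arm([
  [0,0,0.006,0,0,0],
  [0,0,0.006,0,0,0],
])

```text
time: 32.25
ee_pos: [500.4, -366.3, -8.1]
ee_rot: [0.054, 0.999, 0.0, -0.0]
force: [-0.0, -0.9, -0.3]
finger_gap: 0.319
grasp_force: 31.2
```

step_arm([
  [0,0,0.005,0,0,0],
  [0,0,0.005,0,0,0],
])

```text
time: 32.45
ee_pos: [500.6, -366.5, -8.5]
ee_rot: [0.054, 0.999, -0.0, 0.0]
force: [-0.6, 0.3, 2.4]
finger_gap: 0.317
grasp_force: 31.6
```

Light contact. I release, lift, and move back towards the robot, clear of the view.

step_arm([
  [0,0,0,0,0,0],
  [0,0,0,0,0,0],
  [0,0,-0.02,0,0,0],
  [0,0,-0.06,0,0,0],
], grip=0.47)

```text
time: 32.85
ee_pos: [500.2, -366.1, 3.0]
ee_rot: [0.054, 0.999, 0.0, -0.0]
force: [0.1, -0.1, 0.2]
finger_gap: 0.469
grasp_force: 0.0
```

step_arm([
  [0,0,-0.15,0,0,0],
  [0,0,-0.35,0,0,0],
  [0,0,-0.6,0,0,0],
  [0,0,-0.8,0,0,0],
  [0,0,-0.8,0,0,0],
])

```text
time: 33.35
ee_pos: [502.1, -367.6, 170.7]
ee_rot: [0.054, 0.999, -0.003, 0.004]
force: [0.7, -0.4, 0.7]
finger_gap: 0.475
grasp_force: 0.0
```

step_arm([
  [0.2,0,-0.1,0,0,0],
  [0.4,0,-0.2,0,0,0],
  [0.6,0,-0.3,0,0,0],
  [0.6,0,-0.3,0,0,0],
  [0.6,0,-0.3,0,0,0],
])

```text
time: 33.85
ee_pos: [380.9, -353.7, 224.1]
ee_rot: [0.054, 0.999, -0.001, 0.001]
force: [-0.2, -0.5, -0.0]
finger_gap: 0.47
grasp_force: 0.0
```

Run:
```python
from meas import *
s=arm.observe(); print(s['ee_pos'],s['time'])
C={n:cap(n) for n in('top','side')}
for n in C: print(n,*world_rusks(C[n],22),plates(C[n],17),sep='\n')
im=np.hstack([cv2.resize(x,(400,300),interpolation=cv2.INTER_CUBIC) for x in(C['top']['image'][90:315,180:480],C['side']['image'][150:375,180:480])])
cv2.imwrite('pics/end.png',(255*(im/255.)**.7).astype(np.uint8)[:,:,::-1])
```

```text
[ 380.86956854 -353.66341062  224.05813634] 33.85
top
(array([435., 245.]), array([ 501.7, -362. ]), 88, 30, -5.9)
(array([416., 242.]), array([ 510.5, -307.3]), 89, 29, -5.7)
(array([349., 231.]), array([ 539.9, -116.5]), 88, 27, 85.9)
(array([257., 226.]), array([549.1, 142.4]), 88, 27, 50.9)
(array([351., 210.]), array([ 598.5, -121.6]), 87, 27, 85.1)
(array([270., 210.]), array([595.9, 108.2]), 88, 27, 50.3)
[(array([425.4, 244.6]), array([ 503.5, -336.1]), array([176.5, 177.1])), (array([350.3, 220.5]), array([ 569.7, -120.4]), array([179.9, 180.7])), (array([264. , 217.7]), array([574.3, 123.4]), array([179.5, 181.2]))]
side
(array([358., 317.]), array([ 508., -315.]), 91, 29, -6.7)
(array([319., 266.]), array([ 538.5, -121.4]), 89, 32, 84.7)
[(array([  7.5, 395.7]), array([-313.1,   62.1]), array([ 35.2, 248.2])), (array([363.3, 326.4]), array([ 502.6, -341.3]), array([176.5, 177.1]))]
```

View pics/end.png

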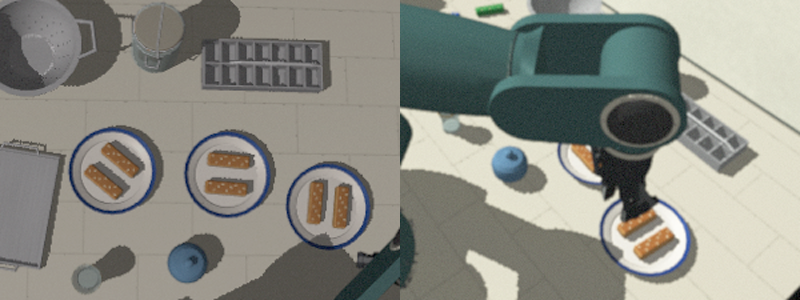

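The final view shows two parallel flat rusks on each plate, at crop positions (112,170), (230,173) and (329,204). All are within about 31 mm of their plate's centre, the plates have not moved, and the gripper is clear.

```bash
python3 -c "from cell import job_done; print(job_done())"
```

```text
the job is handed in; nothing more can be done
None
```

The job is handed in: the four tray rusks were dealt with plate_c served first, and at the last look every plate held two, flat and side by side, with plates and bystanders where they stood; no verdict came back.

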